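# Take a peak pull on the bench spring gauge

### The arm

A 6-joint arm with a two-finger parallel gripper is mounted at the origin on a cart in front of the work surface, level with it; the furniture and walls round the work are solid. World frame = base frame: x ahead of the robot, y to its left, z up, the work surface at z = 0. Lengths are in m, angles in degrees, forces in N, time in s.
With the tool pointing down it reaches from about 0.4 to 0.825 m from the base axis. Payload 7 kg.
Tool frame: the origin (TCP) lies midway between the tips of the shut fingers; the grasp point (between the pads) lies 19 mm behind it; z points along the fingers, y is the line along which they close (so a half turn about z gives the same grasp; the last joint's range is limited). The gripper opens to 88 mm and grips with 3 to 60 N. Pads are 19 mm wide; open, the fingers measure 130 mm over their backs; the gripper's body (78 mm by 193 mm) begins 47 mm behind the grasp point.
Start: joints at [-53.852, 20.546, 0.682, 0, -70.136, -16.507], TCP at [0.227, -0.636, 0.227] pointing down, gripper open.
Joint ranges: [-176.03, 176.03], [-82.01, 121.73], [-58.28, 71.71], [-173.87, 95.51], [-174.79, -0.11], [-173.66, 173.66]. Speed limits (degrees/s): [136.94, 136.94, 172.46, 180, 180, 180].

### API

Orientations are given as [roll, pitch, yaw] about the fixed x, y, z axes, in that order (R = Rz(yaw) Ry(pitch) Rx(roll)).
In Python, from plant import * gives the robot as it stands.
- The arm moves only by the tool move_arm, never from a script. Its argument "commands" is a list of rows, each a list of 7 numbers: the shift along the world's x, y, z in mm, then the turn, a rotation vector about the world's x, y, z in degrees, then the opening in per cent of the stroke, from 0 (shut) to 100 (fully open). In form: [[x, y, z, rx, ry, rz, fingers], ...]. A call has 1 to 20 rows; each row shifts and turns the commanded pose from where the row before left it; what a row does not reach is not made up. A row lasts 1/10 s, in which the tool goes at most 50 mm and 8.59 degrees, less where a joint would pass 70% of its speed; a pose out of reach is approached as far as the arm can. A call with a gripper value outside its range is refused whole. The fingers move at their own pace and stop on an object; "squeeze" is the grip in N (left out, the last holds). Time passes only in rows, so rows that do not move let the fingers close. It gives the time, the measured TCP pose, the force and the opening at its end, in the units of the state.
- get_state(): the state, without advancing time (a new reading comes with each control period).
- capture(name): name is "scene" or "top" or "wrist"; returns a dict with "frame" (384x512x3 uint8, blue, green, red), "camera_matrix" (3x3 intrinsics, pixels), "dist_coeffs" ([k1, k2, p1, p2, k3] as OpenCV has them; the pictures are not rectified), "world_to_cam" (4x4, takes a point from world to camera coordinates); the wrist camera has in their place "tool_from_camera" (4x4, takes a point from camera to tool coordinates, whose origin is the TCP and whose axes are the flange's). Camera axes: x right, y up, looking along -z (the intrinsics and any distortion apply to the point x, -y, -z); pixel columns grow to the right and rows downward; lengths in m; the calibration is good to about 2 mm. A picture is of the moment at which its call begins: read the wrist's pose just before it. There is no depth.
- close_job(): hands the job in, once; it reports no verdict.
The state is a dict: "time_s": time; "joints": joint angles; "qd": joint speeds; "joint_torque": joint torques, N m; "tcp_pos": TCP position; "eef_rot": TCP orientation; "contact_force": force on the tool from outside, world axes, zero at the start; "moment": the same for the moment, N m; "gripper_width": finger opening in m.
Only numpy, scipy, OpenCV 4.12 (cv2) and the standard library are available. Lean on these libraries where they do the work, as an engineer would, in place of code of your own. Each camera call takes 0.05 s, during which the arm holds its last target. There are 200 camera calls.

### The job

The blue bench pull gauge still shows its last reading: slide its red peak marker all the way back to zero, up against the small black index. Then draw the black T-handle out against its spring until the white line on the red marker stands inside the green target band, and hold it there for about a second. Ease the handle back fully home without letting it snap and let go, so that the red marker is left standing inside the green band; leave the green band, multimeter, solder reel and screwdriver where they are.

Things in the scene. Friction and masses are not known exactly. Their poses are not given: they have to be found in the camera images.
- gauge: Pull gauge bolted to the table, does not move: dark foot plate 170 x 90 x 8 mm (x -150 to +20 mm) carrying a blue housing with an aluminium top, 135 x 56 mm (x -145 to -10 mm), top 37 mm above the table. Origin on the table surface, on the centre line of the gauge 10 mm in front of the housing's front face; x = pull direction, horizontal, from the housing out towards the T-handle; y across; z up. All the slides below run along this x.
- draw (a joint): Travel of the T-handle, its rod and the black index, in m: 0 = fully home, grows along +x of the gauge as it is pulled, stop at 0.085. Spring returns it: about 2 N at home and 140 N/m more as it comes out (14 N at the end), damping 10 N per m/s; let go when out, it snaps home.
- handle (a point): Centre of the T-handle's black cross bar: 20 mm along x, 64 mm along y, 26 mm high, from 50 to 76 mm above the table (this point at 63 mm), on an 18 mm wide stem. Its x in the gauge frame is +40 mm plus draw. Nothing else stands within 55 mm of it along x above 46 mm height.
- peak (a joint): Travel of the red peak marker in m, along +x of the gauge: 0 = zero end stop, where it touches the black index of the homed handle (0.5 mm play); stop at 0.080. Stays where it is left (about 1 N friction). Once zeroed, the index pushes it ahead as the handle is pulled, so peak = draw (to 0.5 mm), and it stays at the largest pull when the handle goes back.
- peak_tab (a point): Middle of the red marker's upright tab, the part to pinch or push: 14 mm along x, 18 mm along y, standing from 45 to 80 mm above the table (this point at 65 mm), on a 19 x 24 mm red foot on the housing top. Its gauge coordinates are x = -105 mm plus peak, y = +9 mm. Nothing else on the housing stands higher than 46 mm.
- peak_line (a point): The white reading line of the red marker, at the tip of its foot beside the scale; gauge coordinates x = -105 mm plus peak, y = -6 mm, height 41.5 mm.
- index_face (a point): Front (+x) face of the small black index on the housing top, 7 x 14 x 8 mm, part of the handle's slide; gauge coordinates x = -115 mm plus draw, y = +9 mm. When it touches the red marker it lies 9.5 to 10.5 mm behind the white line.
- target (a joint): Where the green target band is set, in m: 0 = level with a zeroed red marker; the white line is at the middle of the band when peak equals this. Stiff (10 N friction), must stay as set.
- target_line (a point): Middle of the green target band, a clip 12 mm wide along x (so the band reaches 6 mm either side) on the -y edge of the housing top; gauge coordinates x = -105 mm plus target, y = -20.5 mm, height 41.5 mm. Its axes are those of the gauge.
- multimeter: Loose yellow and black multimeter, 140 x 66 x 41 mm, origin at the centre of its underside. Bystander.
- solder_reel: Loose blue reel of solder, 55 x 68 x 36 mm, origin at the centre of its underside. Bystander.
- screen_left (a point): Middle of the near upright edge of a fixed monitor's thin black screen, to keep the arm clear of: it stands on edge along world x, 30 mm thick, reaching from this point 560 mm away from the robot, and from 106 to 452 mm above the table (this point at 280 mm).
- screen_right (a point): The same of a second fixed monitor, to the right beyond the cable channel: from this point 546 mm away from the robot, 22 mm thick (its back bulges 40 mm to +y, starting 90 mm behind this edge), 133 to 463 mm above the table (this point at 300 mm).
- screwdriver: Loose screwdriver with a red handle, 171 mm long, 24 mm thick, origin at the centre of its underside. Bystander.

How it is judged (in metres and radians):
On the way, in this order (a step that is already met when the one before it is completed fails the run):
1. the red marker is back at zero (within 4 mm) with the handle home (value of joint each of peak, draw below 0.004 m), for 0.1 s.
2. the handle is held out with the index against the red marker and the white line inside the green band for 0.6 s (x of peak_line in the frame of target_line between -0.006 and 0.006 m and x of index_face in the frame of peak_line above -0.013 m), for 0.6 s.
At the end, for the whole second after the job is handed in: The handle is fully home (within 4 mm) and released, and the red marker's white line stands inside the green band (within 6 mm of its middle) (x of peak_line in the frame of target_line between -0.006 and 0.006 m and value of joint draw below 0.004 m and value of joint peak above 0.02 m); the robot touches nothing.
It fails at once if the handle snaps back (faster than 0.4 m/s homewards) (velocity of joint draw below -0.4 m/s).
It fails at once if the green band is shifted by more than 4 mm (distance of target_line from where it was at the start of the episode above 0.004 m).
It fails at once if a bystander is moved by more than 20 mm (distance of any of multimeter, solder_reel, screwdriver from where it was at the start of the episode above 0.02 m).
It also fails if it takes over 54 s, if anything falls off the work surface, if the arm or the gripper's body presses on something with over 40 N, if the wrist force passes 120 N, or if a joint passes its speed limit or range.

## Working session

There is one attempt and no reset: what is moved stays moved. The work goes in short steps, Python scripts to look and compute and a tool call to move; the robot and the scene stay as the last step left them, time stands still between calls to the robot, and variables do not carry over. Pictures are saved under pics/ and viewed, on a budget of 10 in all, crops included, one or two more only if the job needs it, and the job is handed in when it is done.

Besides the shell and the picture viewer there is one more tool, called after "Emit:" as name(argument=value, ...) on one line, values as JSON. move_arm: Moves the arm, as the interface text tells. Its arguments: {"type":"object","properties":{"commands":{"type":"array"},"squeeze":{"type":"number"}},"required":["commands"]}

```bash
mkdir -p pics; ls
cat > h.py <<'E'
from plant import *
import numpy as np, cv2, pickle
def ray(c,uv):
    K=np.array(c["camera_matrix"]);d=np.array(c["dist_coeffs"],float)
    n=cv2.undistortPoints(np.array([[uv]],float),K,d)[0,0]
    M=np.array(c["world_to_cam"]);R=M[:3,:3];t=M[:3,3]
    return -R.T@t, R.T@np.array([n[0],-n[1],-1.])
def onz(c,uv,z):
    o,v=ray(c,uv);return o+v*(z-o[2])/v[2]
def tri(l):
    A=0;b=0
    for c,uv in l:
        o,v=ray(c,uv);v=v/np.linalg.norm(v);P=np.eye(3)-np.outer(v,v);A=A+P;b=b+P@o
    return np.linalg.solve(A,b)
def proj(c,p):
    M=np.array(c["world_to_cam"]);q=M[:3,:3]@np.array(p)+M[:3,3]
    return cv2.projectPoints(np.array([[q[0],-q[1],-q[2]]]),np.zeros(3),np.zeros(3),np.array(c["camera_matrix"]),np.array(c["dist_coeffs"],float))[0][0,0]
E
python3 - <<'E'
from h import *
for n in("top","scene"):
    c=capture(n);pickle.dump(c,open(n+".pkl","wb"));cv2.imwrite(f"pics/{n}0.png",cv2.resize(c["frame"],(800,600),interpolation=cv2.INTER_CUBIC))
s=get_state();print(s["tcp_pos"],s["eef_rot"],s["time_s"],s["contact_force"])
E
```

```text
pics
[ 0.2267229  -0.6353269   0.22570412] [ 1.79913460e+02 -7.73939051e-03 -1.60367457e+02] 0.1 [0.67800311 0.37005192 0.18750741]
```

View pics/top0.png

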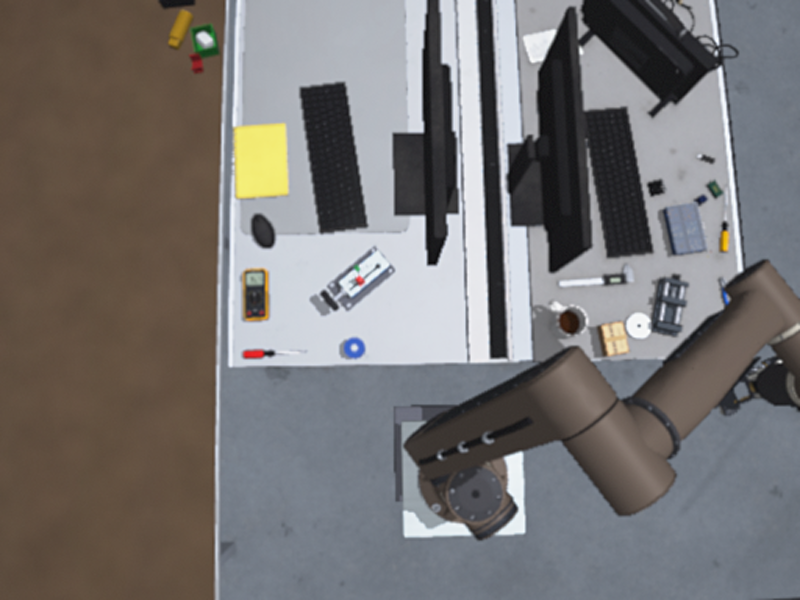

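View pics/scene0.png

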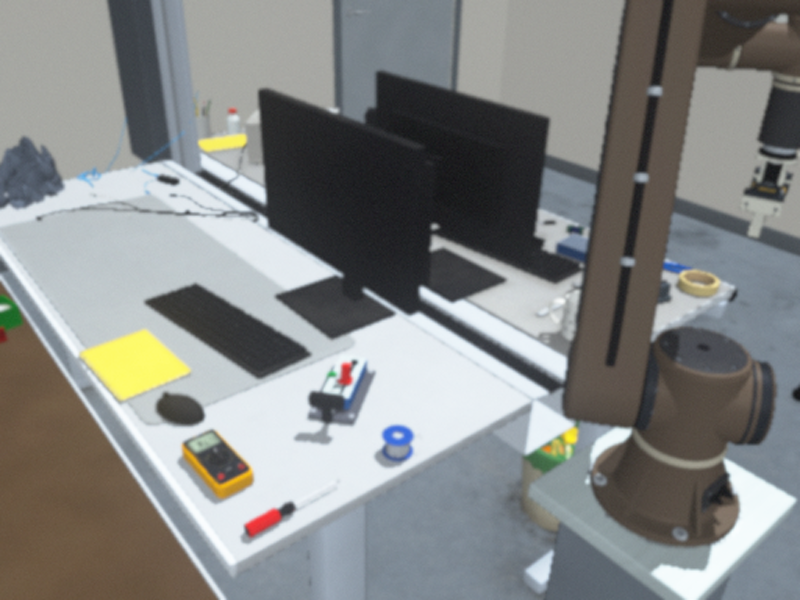

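The top view shows the gauge at about (360,278) of 800x600, with its T-handle at (330,300) pointing down-left, the red marker at (360,280) and the green band at (357,267). The near edge of the left screen is at (432,262). The scene view shows the same layout, with the reel, multimeter and screwdriver lying clear of the gauge.

Run:
```python
from h import *
T=pickle.load(open("top.pkl","rb"));S=pickle.load(open("scene.pkl","rb"))
def blobs(c,box,name):
    x0,y0,x1,y1=box;f=c["frame"][y0:y1,x0:x1].astype(int);b,g,r=f[...,0],f[...,1],f[...,2]
    m={"red":(r>g+60)&(r>b+60),"green":(g>r+30)&(g>b+30),"blue":(b>r+40),"black":(f.max(2)<45)}
    out={}
    for k,v in m.items():
        n,l,st,ce=cv2.connectedComponentsWithStats(v.astype(np.uint8))
        for i in range(1,n):
            if st[i,4]>2: print(name,k,st[i,4],(ce[i]+[x0,y0]).round(1),(st[i,:4]+[x0,y0,0,0]))
blobs(T,(195,155,260,202),"T");blobs(S,(190,225,245,275),"S")
k=.64
print("screenL",onz(T,(432*k,262*k),.106),"screenR",onz(T,(555*k,270*k),.133))
for n,p,z in(("reel",(354,348),.03),("sd",(275,353),.01),("mm",(256,295),.04),("edge",(300,364),0)):print(n,onz(T,(p[0]*k,p[1]*k),z))
for c,b,n in((T,(195,150,260,205),"T"),(S,(185,220,245,285),"S")):
    f=c["frame"][b[1]:b[3],b[0]:b[2]];cv2.imwrite(f"pics/crop{n}.png",cv2.resize(f,None,fx=8,fy=8,interpolation=cv2.INTER_CUBIC))
a=cv2.imread("pics/cropT.png");b=cv2.imread("pics/cropS.png");h=max(a.shape[0],b.shape[0])
pad=lambda i:cv2.copyMakeBorder(i,0,h-i.shape[0],0,0,cv2.BORDER_CONSTANT)
o=cv2.hconcat([pad(a),pad(b)]);o=cv2.resize(o,None,fx=.78,fy=.78);print(o.shape);cv2.imwrite("pics/crops.png",o)
```

```text
T red 19 [229.9 179.3] [228 177   5   6]
T green 7 [228. 171.] [227 170   3   3]
T blue 6 [245.  173.2] [244 172   3   3]
T blue 5 [239.2 178.2] [238 177   3   3]
T blue 7 [227.3 188. ] [226 187   4   3]
S red 87 [221.1 239. ] [217 232   9  14]
S green 14 [211.9 238.9] [210 238   5   3]
S blue 121 [226.9 248.2] [220 232  15  30]
screenL [0.55449744 0.07561567 0.106     ] screenR [ 0.52398589 -0.23469997  0.133     ]
reel [0.34157112 0.2823118  0.03      ]
sd [0.3326439  0.49438526 0.01      ]
mm [0.48550301 0.54083607 0.04      ]
edge [0.30277355 0.4288693  0.        ]
(406, 780, 3)
```

View pics/crops.png

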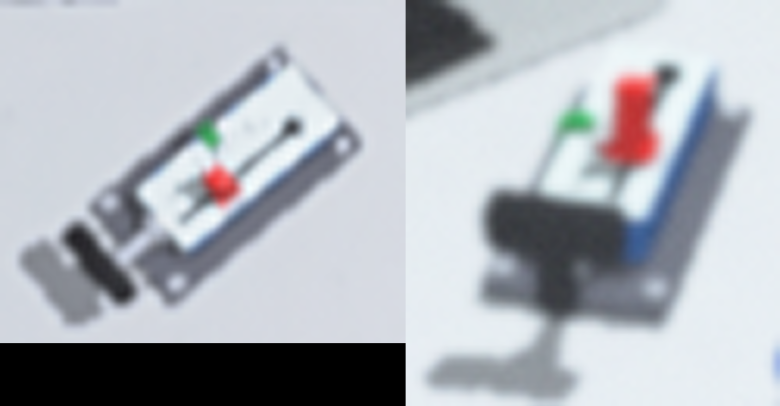

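The crop shows (left half, 6.24 px per camera pixel, origin (195,150)): handle bar at (98,263), red tab at (222,185), index at (292,127), green at (208,134). The foot-plate corners are at (278,48), (357,148), (172,300) and (95,208).

Run:
```python
from h import *
T=pickle.load(open("top.pkl","rb"));S=pickle.load(open("scene.pkl","rb"))
t=lambda u,v,z:onz(T,(u/6.24+195-.4,v/6.24+150-.4),z)
s=lambda u,v,z:onz(S,((u-405.6)/6.24+185-.4,v/6.24+220-.4),z)
C=[t(*p,.008) for p in((278,48),(357,148),(172,300),(95,208))]
for c in C:print("corner",c)
d=(C[2]+C[3]-C[0]-C[1])/2;print("len",np.linalg.norm(d),np.linalg.norm(C[0]-C[1]),np.linalg.norm(C[2]-C[3]));
H=t(98,263,.076);I=t(292,127,.046);print("handleT",H,"handleS",s(560,203,.076),"index",I)
print("handle-tri",tri([(T,(98/6.24+194.6,263/6.24+149.6)),(S,((557-405.6)/6.24+184.6,225/6.24+219.6))]))
mid=sum(C)/4
yaw=np.degrees(np.arctan2(d[1],d[0]));print("yaw",yaw)
y2=np.degrees(np.arctan2(*(H-mid)[[1,0]]));print("yaw from handle",y2)
yr=np.radians(yaw)
R=np.array([[np.cos(yr),-np.sin(yr),0],[np.sin(yr),np.cos(yr),0],[0,0,1]])
o=mid+R@[.065,0,0];o[2]=0;print("origin",o)
for n,p in(("H",H),("I",I),("green",t(208,134,.043)),("greenS",s(575,122,.043)),("redtabT",t(222,183,.08)),("redtopS",s(635,80,.08))):print(n,(R.T@(p-o)).round(4), p.round(4))
```

```text
corner [0.61950484 0.22739388 0.008     ]
corner [0.54949426 0.17473819 0.008     ]
corner [0.44801955 0.30098101 0.008     ]
corner [0.51145159 0.35258831 0.008     ]
len 0.1636479936959298 0.08760195736882216 0.08177369143867168
handleT [0.46545174 0.34445284 0.076     ] handleS [0.46505012 0.33871884 0.076     ] index [0.55808464 0.21781915 0.046     ]
handle-tri [0.46507279 0.34344812 0.06666326]
yaw 129.80515721288353
yaw from handle 129.62013531395363
origin [0.49050593 0.31386003 0.        ]
H [ 0.0395 -0.0003  0.076 ] [0.4655 0.3445 0.076 ]
I [-0.117   0.0096  0.046 ] [0.5581 0.2178 0.046 ]
green [-0.0719 -0.0238  0.043 ] [0.5548 0.2739 0.043 ]
greenS [-0.0706 -0.0205  0.043 ] [0.5514 0.2727 0.043 ]
redtabT [-0.0553  0.0129  0.08  ] [0.516  0.2632 0.08  ]
redtopS [-0.0585  0.0126  0.08  ] [0.5182 0.2609 0.08  ]
```

Emit:
move_arm(commands=[[-10,30,0,0,0,0,100],[-14,40,0,0,0,0,100],[-14,40,0,0,0,0,100],[-14,40,0,0,0,0,100],[-14,40,0,0,0,0,100],[-12,30,0,0,0,0,100],[-6,20,0,0,0,0,100],[0,0,0,0,0,0,100]])

```text
time_s: 0.9
tcp_pos: [0.1418, -0.3936, 0.2269]
eef_rot: [-180.0, 0.1, -160.3]
contact_force: [1.1, -1.0, 0.5]
gripper_width: 0.0875
```

Emit:
move_arm(commands=[[33,16,0,0,0,1,100],[33,16,0,0,0,1,100],[30,21,0,0,0,1,100],[30,21,0,0,0,1,100],[26,26,0,0,0,1,100],[26,26,0,0,0,1,100],[21,30,0,0,0,1,100],[21,30,0,0,0,1,100],[15,33,0,0,0,1,100],[15,33,0,0,0,1,100],[9,36,0,0,0,1,100],[9,36,0,0,0,1,100],[3,36,0,0,0,1,100],[3,36,0,0,0,1,100],[-3,36,0,0,0,1,100],[-3,36,0,0,0,1,100],[-9,36,0,0,0,1,100],[-9,36,0,0,0,1,100],[-15,33,0,0,0,1,100],[-15,33,0,0,0,1,100]])

```text
time_s: 2.9
tcp_pos: [0.3625, 0.2119, 0.2264]
eef_rot: [-180.0, -0.0, -140.3]
contact_force: [-0.0, 0.6, 0.2]
gripper_width: 0.0879
```

Emit:
move_arm(commands=[[20,7,0,0,0,0,100],[35,11,0,0,0,0,100],[40,13,0,0,0,0,100],[35,11,0,0,0,0,100],[20,7,0,0,0,0,100],[5,2,0,0,0,0,100],[0,0,0,0,0,0,100],[0,0,0,0,0,0,100]])

```text
time_s: 3.7
tcp_pos: [0.5173, 0.2609, 0.2262]
eef_rot: [180.0, -0.0, -140.4]
contact_force: [-0.2, 0.2, 0.3]
gripper_width: 0.0874
```

```bash
cat >> h.py <<'E'
from scipy.spatial.transform import Rotation as Ro
def wrist():
    s=get_state();c=capture("wrist")
    W=np.eye(4);W[:3,:3]=Ro.from_euler("xyz",s["eef_rot"],degrees=True).as_matrix();W[:3,3]=s["tcp_pos"]
    c["world_to_cam"]=np.linalg.inv(W@np.array(c["tool_from_camera"]));return c,s
E
python3 - <<'E'
from h import *
c,s=wrist();pickle.dump(c,open("w1.pkl","wb"));print(s["tcp_pos"],s["eef_rot"])
cv2.imwrite("pics/w1.png",cv2.resize(c["frame"],(800,600)))
E
```

```text
[0.51728573 0.26094873 0.22621521] [ 1.79991856e+02 -4.88255676e-02 -1.40368659e+02]
```

View pics/w1.png

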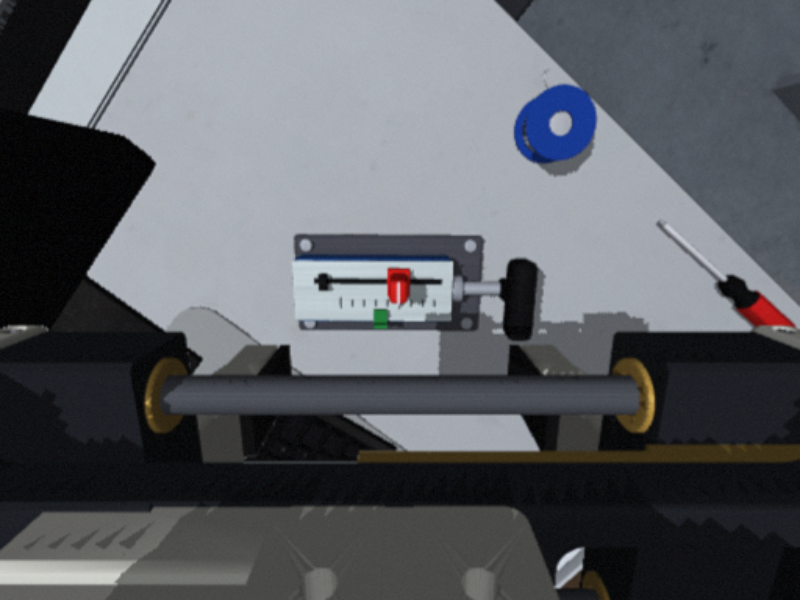

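The wrist view shows the gauge square to the image: white line at (399,291), green band at (381,318), red tab top at (399,272), index at (323,282), handle bar at about (522,298). The plate corners are at (294,235), (483,236), (482,329) and (295,329).

Run:
```python
from h import *
c=pickle.load(open("w1.pkl","rb"));k=.64
w=lambda u,v,z:onz(c,(u*k-.2,v*k-.2),z)
f=c["frame"].astype(int)[130:230,170:360];b,g,r=f[...,0],f[...,1],f[...,2]
C=[w(*p,.008) for p in((294,235),(295,329),(482,329),(483,236))]
d=(C[2]+C[3]-C[0]-C[1])/2;yaw=np.degrees(np.arctan2(d[1],d[0]));print("len",np.linalg.norm(d),np.linalg.norm(C[0]-C[1]),"yaw",yaw)
yr=np.radians(yaw);R=np.array([[np.cos(yr),-np.sin(yr),0],[np.sin(yr),np.cos(yr),0],[0,0,1]])
o=sum(C)/4+R@[.065,0,0];o[2]=0;print("origin",o)
for n,m in(("green",(g>r+50)&(g>b+50)),("red",(r>g+60)&(r>b+60))):
    q=np.argwhere(m);mn=q.min(0);mx=q.max(0);print(n,mn+[130,170],mx+[130,170])
for n,p in(("line",(399,293,.0415)),("green",(381,318,.0435)),("tabtop",(399,271,.08)),("index",(323,282,.046)),("bar",(521,299,.076))):
    P=w(*p);print(n,P.round(4),(R.T@(P-o)).round(4))
np.save("g.npy",np.array([o[0],o[1],yr]))
```

```text
len 0.17192034640788853 0.08776682940789635 yaw 129.46050455148776
origin [0.49064142 0.31011108 0.        ]
green [199 240] [209 247]
red [172 247] [193 261]
line [0.5266 0.268  0.0415] [-0.0554 -0.001   0.0415]
green [0.5527 0.2698 0.0435] [-0.0706 -0.0223  0.0435]
tabtop [0.5069 0.2517 0.08  ] [-0.0555  0.0246  0.08  ]
index [0.5585 0.2133 0.046 ] [-0.1179  0.0092  0.046 ]
bar [0.4652 0.3369 0.076 ] [0.0369 0.0026 0.076 ]
```

Emit:
move_arm(commands=[[2,1,-20,0,0,0,60],[0,0,-30,0,0,0,60],[0,0,-30,0,0,0,60],[0,0,-30,0,0,0,60],[0,0,-30,0,0,0,60],[0,0,-20,0,0,0,60],[0,0,-13,0,0,0,60],[0,0,0,0,0,0,60],[0,0,0,0,0,0,20],[0,0,0,0,0,0,10],[0,0,0,0,0,0,10],[0,0,0,0,0,0,10],[0,0,0,0,0,0,10],[0,0,0,0,0,0,10],[0,0,0,0,0,0,10]], squeeze=8)

```text
time_s: 5.25
tcp_pos: [0.52, 0.2623, 0.0538]
eef_rot: [-180.0, 0.0, -140.4]
contact_force: [-0.8, -0.5, 1.9]
gripper_width: 0.0142
```

Emit:
move_arm(commands=[[1.9,-2.3,0,0,0,0,10],[3.2,-3.9,0,0,0,0,10],[3.2,-3.9,0,0,0,0,10],[3.2,-3.9,0,0,0,0,10],[3.2,-3.9,0,0,0,0,10],[3.2,-3.9,0,0,0,0,10],[3.2,-3.9,0,0,0,0,10],[3.2,-3.9,0,0,0,0,10],[2.5,-3.1,0,0,0,0,10],[1.3,-1.5,0,0,0,0,10],[0,0,0,0,0,0,10],[0,0,0,0,0,0,10]])

```text
time_s: 6.45
tcp_pos: [0.5485, 0.2275, 0.0538]
eef_rot: [-180.0, 0.0, -140.4]
contact_force: [0.1, -0.9, 5.0]
gripper_width: 0.014
```

Emit:
move_arm(commands=[[0.6,-0.8,0,0,0,0,10],[0.6,-0.8,0,0,0,0,10],[0.6,-0.8,0,0,0,0,10],[0.6,-0.8,0,0,0,0,10],[0,0,0,0,0,0,10]])

```text
time_s: 6.95
tcp_pos: [0.5508, 0.2247, 0.0538]
eef_rot: [-180.0, 0.0, -140.4]
contact_force: [-0.7, 0.2, 5.8]
gripper_width: 0.0138
```

Emit:
move_arm(commands=[[0.6,-0.8,0,0,0,0,10],[0.6,-0.8,0,0,0,0,10],[0,0,0,0,0,0,10]])

```text
time_s: 7.25
tcp_pos: [0.5515, 0.2238, 0.0537]
eef_rot: [180.0, 0.0, -140.4]
contact_force: [-3.3, 3.7, 5.1]
gripper_width: 0.0137
```

Emit:
move_arm(commands=[[0.6,-0.8,0,0,0,0,10],[0,0,0,0,0,0,10],[0,0,0,0,0,0,50],[0,0,0,0,0,0,50],[0,0,0,0,0,0,50],[0,0,0,0,0,0,50],[-3,4,15,0,0,0,50],[-10,12,30,0,0,0,50],[-13,15,30,0,0,0,50],[-13,15,30,0,0,0,50],[-13,15,20,0,0,0,50],[-10,11,10,0,0,0,50],[0,0,0,0,0,0,50],[0,0,0,0,0,0,50]])

```text
time_s: 8.65
tcp_pos: [0.4897, 0.2943, 0.1878]
eef_rot: [180.0, -0.1, -140.3]
contact_force: [-0.4, -0.6, -0.8]
gripper_width: 0.0438
```

Run:
```python
from h import *
c,s=wrist();pickle.dump(c,open("w2.pkl","wb"));print(s["tcp_pos"],s["eef_rot"],s["contact_force"])
cv2.imwrite("pics/w2.png",cv2.resize(c["frame"],(800,600)))
```

```text
[0.48968611 0.29427259 0.18775202] [ 1.79993575e+02 -5.96788961e-02 -1.40328628e+02] [-0.40043191 -0.59081708 -0.84773473]
```

View pics/w2.png

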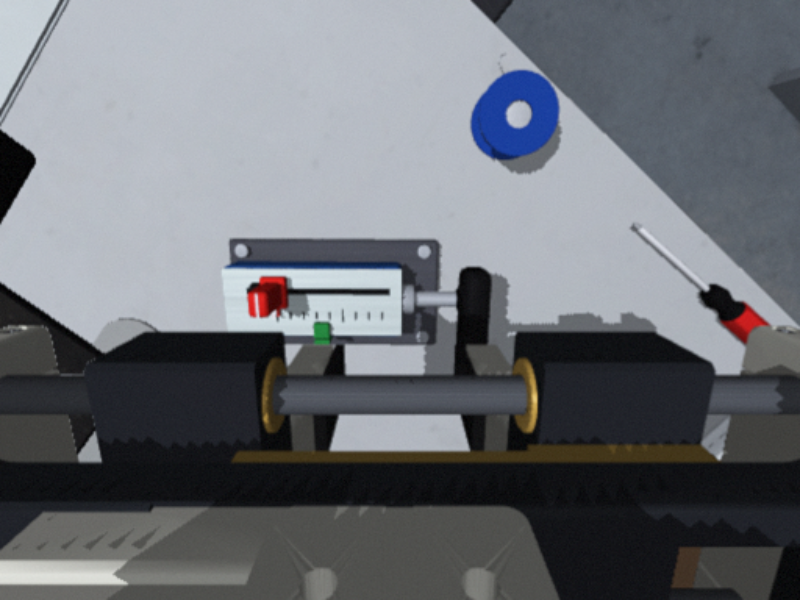

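The marker now stands against the index at the zero end: red foot at (273,290), its reading-line tip at about (278,315). Green centre is at (322,333) and the handle is home at about (474,300).

Run:
```python
from h import *
c=pickle.load(open("w2.pkl","rb"));k=.64
w=lambda u,v,z:onz(c,(u,v),z)
f=c["frame"].astype(int);b,g,r=f[...,0],f[...,1],f[...,2]
gm=(g>r+50)&(g>b+50);gm[:190]=0;gm[230:]=0;gm[:,:150]=0;gm[:,300:]=0
q=np.argwhere(gm);print(q.min(0),q.max(0));gu=(q[:,1].min()+q[:,1].max())/2
rm=(r>g+60)&(r>b+60);rm[:,300:]=0;rm[:150]=0;rm[230:]=0
for v in range(176,206,2):
    z=np.where(rm[v])[0];print(v,z.min() if len(z) else None,z.max() if len(z) else None, end="; ")
gx=np.load("g.npy");R=np.array([[np.cos(gx[2]),np.sin(gx[2])],[-np.sin(gx[2]),np.cos(gx[2])]])
G=lambda p:(R@(p[:2]-gx[:2])).round(4)
print("\ngreen",G(w(gu,212,.0435)))
# foot extents at z ~ .0415.. centre line
for u in(276,278,280):print("line",u,G(w(u*k,316*k,.0415)))
for u in(458,491):print("bar edge",u,G(w(u*k,285*k,.076)),w(u*k,285*k,.076))
o=c["frame"][165:220,140:265];cv2.imwrite("pics/w2c.png",cv2.resize(o,None,fx=6,fy=6,interpolation=cv2.INTER_CUBIC))
```

```text
[207 201] [219 210]
176 None None; 178 166 181; 180 166 182; 182 166 182; 184 164 182; 186 160 182; 188 159 182; 190 158 182; 192 159 182; 194 159 182; 196 159 182; 198 159 178; 200 159 178; 202 161 177; 204 None None; 
green [-0.0708 -0.0215]
line 276 [-0.1047 -0.0102]
line 278 [-0.1032 -0.0102]
line 280 [-0.1017 -0.0102]
bar edge 458 [0.0267 0.0215] [0.45706663 0.31706027 0.076     ]
bar edge 491 [0.0484 0.0216] [0.4432452  0.33373837 0.076     ]
```

View pics/w2c.png

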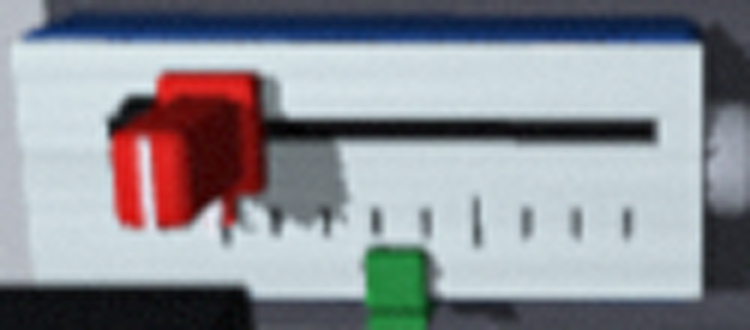

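Emit:
move_arm(commands=[[-8,15,0,0,0,0,60],[-10,20,-10,0,0,0,60],[-6,12,-25,0,0,0,60],[0,0,-30,0,0,0,60],[0,0,-30,0,0,0,60],[0,0,-25,0,0,0,60],[0,0,-17,0,0,0,60],[0,0,0,0,0,0,60],[0,0,0,0,0,0,20],[0,0,0,0,0,0,10],[0,0,0,0,0,0,10],[0,0,0,0,0,0,10],[0,0,0,0,0,0,10],[0,0,0,0,0,0,10],[0,0,0,0,0,0,10]], squeeze=30)

```text
time_s: 10.2
tcp_pos: [0.4664, 0.3418, 0.0522]
eef_rot: [180.0, 0.1, -140.4]
contact_force: [-1.6, -0.7, 5.4]
gripper_width: 0.0195
```

Emit:
move_arm(commands=[[-1.3,1.5,0,0,0,0,10],[-2.5,3.1,0,0,0,0,10],[-2.5,3.1,0,0,0,0,10],[-2.5,3.1,0,0,0,0,10],[-2.5,3.1,0,0,0,0,10],[-2.5,3.1,0,0,0,0,10],[-2.5,3.1,0,0,0,0,10],[-2.5,3.1,0,0,0,0,10],[-1.3,1.5,0,0,0,0,10],[0,0,0,0,0,0,10],[0,0,0,0,0,0,10]])

```text
time_s: 11.3
tcp_pos: [0.4469, 0.3655, 0.0522]
eef_rot: [-179.9, 0.0, -140.4]
contact_force: [3.2, -5.3, 5.5]
gripper_width: 0.0197
```

Run:
```python
from h import *
c,s=wrist();pickle.dump(c,open("w3.pkl","wb"));print(s["tcp_pos"],s["eef_rot"],s["contact_force"],s["gripper_width"])
a=c["frame"][:300,60:360];cv2.imwrite("pics/w3.png",cv2.resize(a,(600,600),interpolation=cv2.INTER_CUBIC))
```

```text
[0.44686097 0.36554421 0.05219372] [-1.79929598e+02  1.84827329e-02 -1.40354994e+02] [ 3.16448045 -5.27867167  5.45811258] 0.019706388538265156
```

View pics/w3.png

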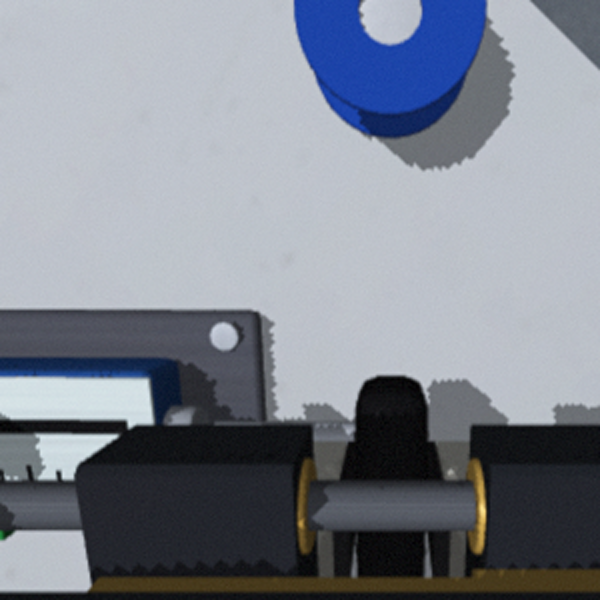

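The gripper hides the marker in this view. It shows the bar between the fingers at about (390,480). The 30.7 mm of tool travel agrees with the 6.2 N spring force. I'll pull the last 3.8 mm and hold.

Emit:
move_arm(commands=[[-1.2,1.5,0,0,0,0,10],[-1.2,1.4,0,0,0,0,10],[0,0,0,0,0,0,10],[0,0,0,0,0,0,10],[0,0,0,0,0,0,10],[0,0,0,0,0,0,10],[0,0,0,0,0,0,10],[0,0,0,0,0,0,10]])

```text
time_s: 12.15
tcp_pos: [0.4445, 0.3683, 0.0522]
eef_rot: [-179.9, 0.0, -140.4]
contact_force: [5.2, -5.5, 4.7]
gripper_width: 0.0197
```

Run:
```python
from h import *
c=capture("scene");s=get_state();print(s["tcp_pos"],s["contact_force"])
a=c["frame"][215:290,180:255];cv2.imwrite("pics/s3.png",cv2.resize(a,(600,600),interpolation=cv2.INTER_CUBIC))
```

```text
[0.44455379 0.36832382 0.05216153] [ 5.15714093 -5.56501964  6.29960263]
```

View pics/s3.png

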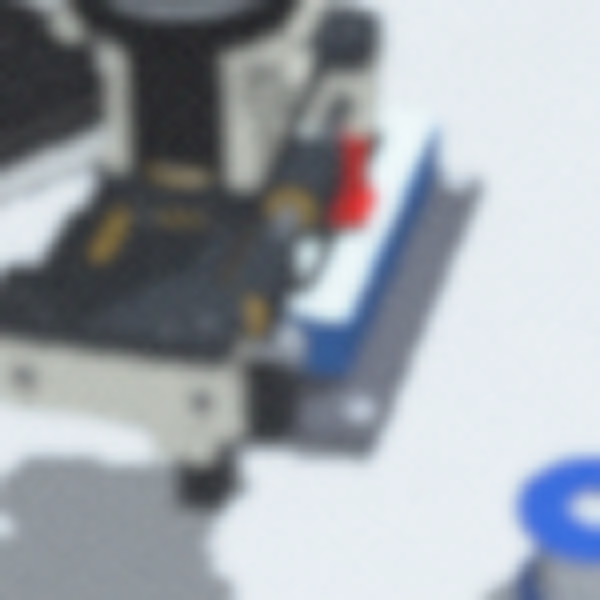

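The scene view shows the red marker's foot at (350,215), moved out with the handle; the gripper hides the band. Tool travel is 34.4 mm, as planned. The hold is done, so I'll ease it home.

Emit:
move_arm(commands=[[0,0,0,0,0,0,10],[0,0,0,0,0,0,10],[1.2,-1.4,0,0,0,0,10],[2.2,-2.7,0,0,0,0,10],[2.2,-2.7,0,0,0,0,10],[2.2,-2.7,0,0,0,0,10],[2.2,-2.7,0,0,0,0,10],[2.2,-2.7,0,0,0,0,10],[2.2,-2.7,0,0,0,0,10],[2.2,-2.7,0,0,0,0,10],[2.2,-2.7,0,0,0,0,10],[2.2,-2.7,0,0,0,0,10],[1.2,-1.5,0,0,0,0,10],[0,0,0,0,0,0,10],[0,0,0,0,0,0,10]])

```text
time_s: 13.7
tcp_pos: [0.4663, 0.3418, 0.0522]
eef_rot: [-180.0, 0.0, -140.4]
contact_force: [0.6, -1.1, 6.1]
gripper_width: 0.0198
```

Emit:
move_arm(commands=[[0.6,-0.8,0,0,0,0,10],[0,0,0,0,0,0,10],[0,0,0,0,0,0,60],[0,0,0,0,0,0,60],[0,0,0,0,0,0,60],[0,0,0,0,0,0,60],[0,0,15,0,0,0,60],[0,0,30,0,0,0,60],[0,0,35,0,0,0,60],[4,-4,40,0,0,0,60],[10,-14,20,0,0,0,60],[15,-21,0,0,0,0,60],[13,-17,0,0,0,0,60],[0,0,0,0,0,0,60],[0,0,0,0,0,0,60]])

```text
time_s: 15.2
tcp_pos: [0.5085, 0.2847, 0.1913]
eef_rot: [180.0, -0.0, -140.4]
contact_force: [-0.4, 0.5, 0.7]
gripper_width: 0.0525
```

Run:
```python
from h import *
c,s=wrist();print(s["tcp_pos"],s["contact_force"],s["time_s"])
cv2.imwrite("pics/w4.png",cv2.resize(c["frame"][100:250,120:340],None,fx=3.6,fy=3.6,interpolation=cv2.INTER_CUBIC))
```

```text
[0.50852295 0.28468454 0.19132451] [-0.41764332  0.50522614  0.71495592] 15.2
```

View pics/w4.png

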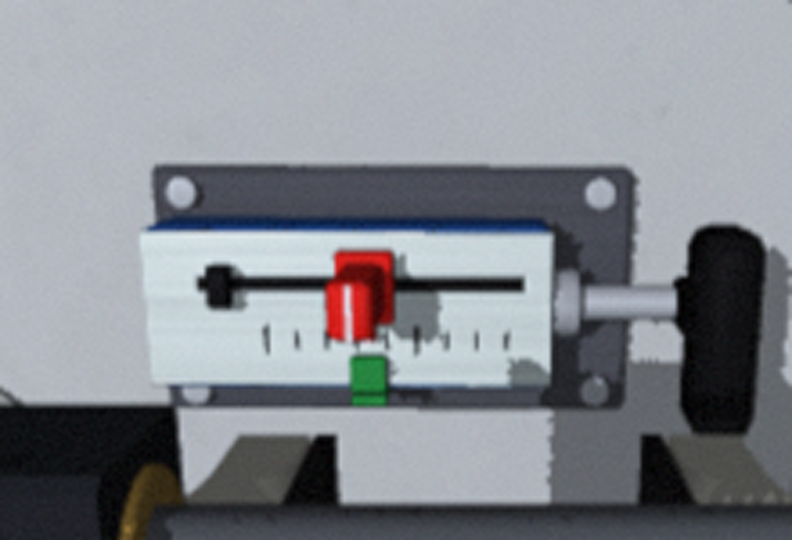

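The final view shows the index back beside the zero tick (219 vs 266), so the handle is home. The red foot spans 335–393 (centre 364) and the green band is centred at 369, about 1–2 mm apart. The gripper is clear of everything.

```bash
python3 -c "
from plant import *
print(close_job())"
```

```text
the job is handed in; nothing more can be done
None
```

The job is handed in at about 15 s of the 54 s allowed. The hand-in gives no verdict, so the result rests on my own checks below.

- **Zeroing:** I pinched the red marker's tab and slid it about 50 mm back until the force rose at the zero stop. A wrist picture then showed it against the black index.
- **Pull and hold:** I gripped the T-handle and drew it out 34.4 mm by tool travel, against an estimated target of 34.5 mm. I held it there for over a second. The wrist force was about 7 N, which fits the spring. The gripper hid the band during the hold, so I inferred the position then from tool travel and force.
- **Return:** I eased the handle home at about 35 mm/s, released it and raised the gripper clear.
- **Final check:** The last wrist picture showed the index back at its zero position. The marker was about 1–2 mm from the band's middle, inside the ±6 mm limit. The gripper was touching nothing.
- **Discrepancies:** The two cameras put the gauge origin about 4 mm apart. I used the contact position at the zero stop as the reference instead. I did not re-measure the band or the multimeter, reel and screwdriver at the end, but the arm was never commanded near the loose items.

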